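# Fit the index plate to the leaning dividing head and set its brake

## Task

Fit the brass index plate, disc side down, onto the leaning splined spindle of the green dividing head, rocking it until the teeth mesh and it sits fully home on the shoulder. Then swing the red-knobbed brake lever to the red 60-degree mark and let go. Leave the other things on the bench as they stand.

Things in the scene. Friction and masses are not known exactly. Their poses are not given: they have to be found in the camera images.
- plate_grip (a point): brass index plate, loose, about 0.35 kg, lying flat disc down: disc 76 mm across, 8 mm thick, under a hexagonal collar 44 mm across flats, from 8 to 48 mm above the underside. The point is on the axis 30 mm above the underside, where to grip the collar (fingertips under 20 mm past it, to clear the disc). z runs from disc to collar, x through the middle of a flat
- plate_foot (a point): the index plate's underside, on its axis; axes as plate_grip. The bore goes right through, with six inward teeth in its lowest 20 mm (4.5 mm wide, tips 10.8 mm from the axis; x points through one, and they repeat every 60 degrees); above them the bore is clear, 31.6 mm across
- plate_top (a point): the index plate's collar end, on its axis 48 mm above the underside; axes as plate_grip
- spindle_seat (a point): green dividing head (fixed, base 150 x 120 mm): on its spindle's axis, at the 60 mm wide shoulder face on which the plate's underside must rest, 105 mm above the bench. z is the spindle axis, up and leaning 30 degrees from vertical, roughly towards the robot; x points through one tooth. The spindle turns about z only stiffly (0.4 N m), up to 0.6 rad either way
- spindle_nose (a point): end of the spindle's round tapered nose, on the axis 37 mm above the shoulder; axes as spindle_seat. Six outward teeth (4.5 mm wide, reaching 14 mm from the axis, every 60 degrees) stand on an 18 mm thick core from the shoulder to 24 mm above it. Plate and spindle mesh with their x axes 30 degrees apart (modulo 60), about 6 degrees of play either way
- lever (a joint): angle of the brake lever (rad): 0 when it leans 40 degrees from vertical to the head's front (the side the spindle leans to), growing as the knob swings back, away from the robot; upright at 0.70, stop at 1.4. It stays where left (friction, about 1 N at the knob). Marks every 20 degrees on the dark drum beside it; the broad red one is 60 degrees, 1.05 rad
- lever_pivot (a point): on the brake lever's level hinge axis, 50 mm above the bench, left of the dividing head, 110 mm from the spindle's upright plane; y is the hinge axis, x points level from the head's front to its back, z up. The drum with the marks (64 mm across, top 82 mm above the bench) stands 10 to 26 mm from it towards +y
- lever_knob (a point): centre of the red ball knob, 22 mm across, on the brake lever; it moves on an arc of 90 mm radius about lever_pivot
- dome_block: steel doming block, a 50 mm cube with dimples, standing loose; origin at the centre of its underside
- flux_jar: amber glass jar with dark cap, 56 mm across, 75 mm tall, loose; origin at the centre of its underside
- mandrel: upright tapered steel ring mandrel on a round foot 60 mm across, 175 mm tall, loose; origin at the centre of its underside
- hammer: hammer lying on the bench at the right, its handle roughly along x, loose
- punch: ball-ended doming punch standing in a 30 mm square wooden foot, 136 mm tall, loose; origin at the centre of its underside
- copper_cup: open copper cup, 48 mm across, 70 mm tall, standing loose; origin at the centre of its underside
- bangle: copper ring lying flat, 66 mm across, 12 mm high, loose; origin at the centre of its underside
Not all that is in view belongs to the job. Of the things like the part that bears plate_grip, leave any that is purple or turquoise; of the rest the smaller one is meant.

How it is judged:
By the outcome, as a careful person would: the job done as asked, in the order asked, and still so for the second after the job is handed in, with the robot touching nothing.
It also fails if it takes over 66 s, if anything falls off the work surface, if the arm or the gripper's body presses on something with over 40 N, if the wrist force passes 120 N, or if a joint passes its speed limit or range.

## Robot

A 6-joint arm with a two-finger parallel gripper is mounted at the origin on the work surface. World frame = base frame: x ahead of the robot, y to its left, z up, the work surface at z = 0. Lengths are in m, angles in rad, forces in N, time in s.
With the tool pointing down it reaches from about 0.25 to 0.775 m from the base axis. Payload 4 kg.
Tool frame: the origin (TCP) lies at the very end of the fingers, on their centre line; the grasp point (between the pads) lies 19 mm behind it; z points along the fingers, y is the line along which they close (so a half turn about z gives the same grasp; the last joint's range is limited). The gripper opens to 85 mm and grips with 20 to 120 N. Pads are 22 mm wide; open, the fingers measure 114 mm over their backs; the gripper's body (76 mm by 85 mm) begins 54 mm behind the grasp point. The pads swing forward as they close: fully open they stand 13 mm farther back than shut.
Start: joints at [-1.366, 0.087, 1.371, -0, 1.684, -0.103], TCP at [0.167, -0.524, 0.231] pointing down, gripper open.
Joint ranges: [-3.1, 3.1], [-0.76, 2.03], [0.27, 2.55], [-1.08, 4.22], [0.17, 2.65], [-2.57, 2.57]. Speed limits (rad/s): [2.79, 2.79, 3.14, 3.14, 3.14, 3.14].

## Interface

Orientations are given as [roll, pitch, yaw] about the fixed x, y, z axes, in that order (R = Rz(yaw) Ry(pitch) Rx(roll)).
In Python, from station import read_state, snapshot, camera_info, job_done gives the robot as it stands.
- The arm moves only by the tool apply_moves, never from a script. Its argument "commands" is a list of rows, each an object with "hand": the gripper's target within -1 to 1 (shut at 1, half-way at 0, fully open at -1); "xyz": the shift along the tool's x, y, z scaled (see below), a list of three; "rot": the turn, a rotation vector about the tool's x, y, z scaled (see below), a list of three. In form: [{"hand": hand, "xyz": [tx, ty, tz], "rot": [ax, ay, az]}, ...]. A call has 1 to 12 rows; each row is the pose to reach, as a shift and turn from the pose commanded when the call began, along the tool's axes at that moment; what a row does not reach only later rows make up. The controller multiplies each number of a shift by 0.15 m and each number of a turn by 2 rad. A row lasts 1/8 s, in which the tool goes at most 62.5 mm and 10.7 degrees, less where a joint would pass 70% of its speed; a pose out of reach is approached as far as the arm can. A call with a number of a shift or a turn outside -1 to 1 is refused whole. A call with a gripper value outside its range is refused whole. The fingers move at their own pace and stop on an object; the grip force is fixed at half the most. Time passes only in rows, so rows that repeat a pose let the fingers close. It gives the time, the measured TCP pose, the force, the opening and the grip force at its end, in the units of the state.
- read_state(): the state, without advancing time (a new reading comes with each control period).
- snapshot(name): name is "scene" or "top" or "wrist"; returns (picture, depth): 480x640x3 uint8, red, green, blue; 480x640 float32, m along the optical axis (not along the pixel's ray), 0 where there is no reading.
- camera_info(name): a dict with "fov_y" (degrees; the focal length in pixels is half the picture's height over the tangent of half this angle, whatever the lens; pixels are square), "cx", "cy" (the principal point, pixels), "D" ([k1, k2, p1, p2, k3] as OpenCV has them; the pictures are not rectified), "R" (3x3) and "t" (3): a world point X has camera coordinates R X + t; the wrist camera has in their place "mount" (4x4, takes a point from camera to tool coordinates, whose origin is the TCP and whose axes are the flange's). Camera axes: x right, y down, z forward; pixel columns grow to the right and rows downward; lengths in m; the calibration is good to about 2 mm. A picture is of the moment at which its call begins: read the wrist's pose just before it. camera_info takes no time and is no camera call.
- job_done(): hands the job in; it is judged then, once.
The state is a dict: "t": time; "joints": joint angles; "dq": joint speeds; "joint_torque": joint torques, N m; "tool_pos": TCP position; "tool_rot": TCP orientation; "contact_force": force on the tool from outside, world axes, zero at the start; "wrist_torque": the same for the moment, N m; "gripper_width": opening from 0.0 (shut) to 1.0 (fully open); "gripper_force": force on a finger pad.
Only numpy, scipy, OpenCV 4.12 (cv2) and the standard library are available. Lean on these libraries where they do the work, as an engineer would, in place of code of your own. Each camera call takes 0.05 s, during which the arm holds its last target. There are 200 camera calls.

## Working session

There is one attempt and no reset: what is moved stays moved. The work goes in short steps, Python scripts to look and compute and a tool call to move; the robot and the scene stay as the last step left them, time stands still between calls to the robot, and variables do not carry over. Pictures are saved under pics/ and viewed, at most 10 in all, crops included, and the job is handed in when it is done.

Besides the shell and the picture viewer there is one more tool, called after "Emit:" as a command line: name --argument value ..., lists and objects as JSON in quotes. apply_moves: Moves the arm, as the interface text tells. Shifts and turns lie within -1 to 1; 1 stands for 0.15 m of shift or 2 rad of turn. Its arguments: {"type":"object","properties":{"commands":{"type":"array","items":{"type":"object","properties":{"hand":{"type":"number"},"xyz":{"type":"array","items":{"type":"number","minimum":-1,"maximum":1}},"rot":{"type":"array","items":{"type":"number","minimum":-1,"maximum":1}}}}}},"required":["commands"]}

```bash
mkdir -p pics
cat > h.py <<'E'
import numpy as np, cv2
from scipy.spatial.transform import Rotation as Ro
from station import read_state, snapshot, camera_info, job_done
def cam(n):
    c=camera_info(n); f=240/np.tan(np.radians(c["fov_y"])/2)
    K=np.array([[f,0,c["cx"]],[0,f,c["cy"]],[0,0,1.]]); return c,K,np.array(c["D"],float)
def toolT(s):
    T=np.eye(4);T[:3,:3]=Ro.from_euler('xyz',s["tool_rot"]).as_matrix();T[:3,3]=s["tool_pos"];return T
def camT(n,s=None):  # camera->world
    c,K,D=cam(n)
    if n=="wrist": return toolT(s)@np.array(c["mount"])
    T=np.eye(4);R=np.array(c["R"]);T[:3,:3]=R.T;T[:3,3]=-R.T@np.array(c["t"]);return T
def cloud(n,depth,s=None):
    c,K,D=cam(n); v,u=np.mgrid[0:480,0:640]
    p=cv2.undistortPoints(np.stack([u,v],-1).reshape(-1,1,2).astype(np.float64),K,D).reshape(480,640,2)
    P=np.dstack([p,np.ones((480,640))])*depth[...,None]
    T=camT(n,s); W=P@T[:3,:3].T+T[:3,3]; W[depth<=0]=np.nan; return W
def proj(n,X,s=None):
    c,K,D=cam(n);T=np.linalg.inv(camT(n,s));
    return cv2.projectPoints(np.atleast_2d(X).astype(float),cv2.Rodrigues(T[:3,:3])[0],T[:3,3],K,D)[0].reshape(-1,2)
def save(n,im): cv2.imwrite("pics/"+n,im[...,::-1])
E
python3 - <<'E'
from h import *
s=read_state();print(s)
for n in("scene","top"):
    im,d=snapshot(n);save(n+"0.png",im);np.savez("%s0.npz"%n,im=im,d=d);print(n,camT(n).round(3).tolist(),cam(n)[1].round(1).tolist())
print(camera_info("wrist"))
E
```

```text
{'t': 0.0, 'joints': array([-1.36608499e+00,  8.79653974e-02,  1.37226747e+00, -1.21223222e-06,
        1.68362070e+00, -1.03111882e-01]), 'dq': array([6.85033745e-04, 1.47733747e-04, 2.69353194e-04, 3.00528368e-05,
       6.96706594e-04, 4.59483216e-04]), 'joint_torque': array([-3.33725011e-04, -3.51876676e+01, -3.13269067e+01, -7.02360990e-05,
        1.09602133e-02,  2.89168906e-05]), 'tool_pos': array([ 0.16652713, -0.52365216,  0.23012676]), 'tool_rot': array([-3.13934362e+00, -2.31515927e-04,  3.07822826e-01]), 'contact_force': array([-0.66483916,  0.38605896, -1.14890817]), 'wrist_torque': array([-0.04620171, -0.02376377, -0.00562977]), 'gripper_force': 0.0, 'gripper_width': 0.999047669377463}
scene [[0.787, 0.339, -0.516, 1.112], [0.617, -0.451, 0.645, -0.705], [-0.015, -0.826, -0.564, 0.738], [0.0, 0.0, 0.0, 1.0]] [[533.6, 0.0, 330.7], [0.0, 533.6, 242.5], [0.0, 0.0, 1.0]]
top [[-0.046, -0.977, 0.21, 0.331], [-0.999, 0.046, -0.005, -0.008], [-0.004, -0.21, -0.978, 1.057], [0.0, 0.0, 0.0, 1.0]] [[440.2, 0.0, 322.5], [0.0, 440.2, 235.7], [0.0, 0.0, 1.0]]
{'fov_y': 68.5179259442163, 'cx': 318.1787232902438, 'cy': 234.885629300937, 'D': array([-0.015937,  0.      ,  0.      ,  0.      ,  0.      ]), 'mount': array([[ 2.06005288e-04, -9.49484757e-01, -3.13813086e-01,
         8.15624088e-02],
       [ 9.99999301e-01, -1.69658772e-04,  1.16978411e-03,
         7.12363335e-04],
       [-1.16393332e-03, -3.13813108e-01,  9.49484059e-01,
        -1.41482115e-01],
       [ 0.00000000e+00,  0.00000000e+00,  0.00000000e+00,
         1.00000000e+00]])}
```

View pics/scene0.png

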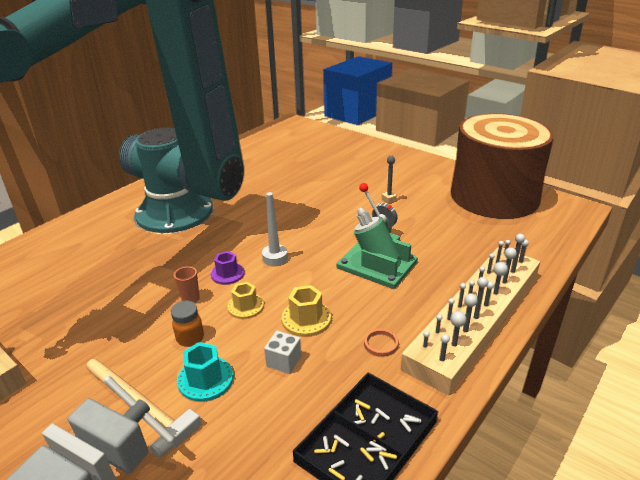

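View pics/top0.png

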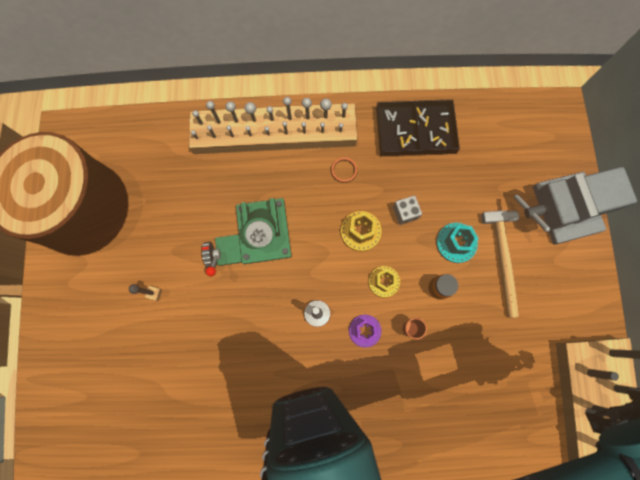

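Scene picture: plate-like things are purple (227,266), turquoise (205,370), large brass (306,308) and small brass (244,298; top view 384,281). The small brass one is meant: it is neither purple nor turquoise, and it's the smaller of the two left. The head is at top (258,235), with the lever knob at top (210,270). I'll measure these and confirm the plate in an enlarged crop.

Run:
```python
from h import *
for n in("scene","top"):
    z=np.load(n+"0.npz");W=cloud(n,z["d"]);im=z["im"].astype(int)
    np.set_printoptions(precision=4,suppress=True)
    pts={"scene":dict(small=(244,298),big=(306,308)),"top":dict(small=(384,281),big=(361,230))}[n]
    for k,(u,v) in pts.items():
        w=W[v-35:v+35,u-35:u+35].reshape(-1,3);c=im[v-35:v+35,u-35:u+35].reshape(-1,3)
        m=(c[:,0]>1.9*c[:,2])&(c[:,1]>.66*c[:,0])&(w[:,2]>.004)
        w=w[m]
        r=w[w[:,2]>.042]; r0=np.median(r,0) if len(r) else 0
        a=w[np.hypot(*(w[:,:2]-r0[:2]).T)<.06]
        dk=a[(a[:,2]>.005)&(a[:,2]<.012)]
        print(n,k,len(a),"zmax",np.percentile(a[:,2],98),"rimmed",(r.min(0)+r.max(0))/2,r.max(0)-r.min(0),"disc",(dk.min(0)+dk.max(0))/2,dk.max(0)-dk.min(0))
    red=(im[...,0]>150)&(im[...,1]<60)&(im[...,2]<60)&(W[...,2]>.05)&(W[...,2]<.2)
    w=W[red];print("knob",len(w),np.median(w,0))
    g=(im[...,1]>1.25*im[...,0])&(im[...,1]>1.15*im[...,2])&(W[...,0]>.3)&(W[...,1]>0)
    for lo,hi in((.005,.025),(.025,.06),(.06,.1),(.1,.14)):
        w=W[g&(W[...,2]>lo)&(W[...,2]<hi)]
        if len(w): print(lo,hi,len(w),w.min(0),w.max(0),cv2.minAreaRect(w[:,:2].astype(np.float32)*1000))
    print('all z>.1 near head')
    m=(abs(W[...,0]-.52)<.15)&(abs(W[...,1]-.13)<.07)&(W[...,2]>.1)&(W[...,2]<.2); w=W[m];print(len(w),w.min(0),w.max(0),w.mean(0))
z=np.load("scene0.npz")["im"]
a=cv2.resize(z[240:400,160:350],None,fx=3,fy=3,interpolation=cv2.INTER_CUBIC);save("crop1.png",a)
```

```text
scene small 907 zmax 0.048667267142972995 rimmed [ 0.4406 -0.1573  0.0461] [0.0476 0.046  0.0081] disc [ 0.4408 -0.1585  0.0085] [0.0765 0.0727 0.007 ]
scene big 1805 zmax 0.0647826626869746 rimmed [ 0.5679 -0.1094  0.0544] [0.066  0.0649 0.0246] disc [ 0.5665 -0.1098  0.0085] [0.1007 0.1014 0.0069]
knob 44 [0.471  0.225  0.1275]
0.005 0.025 1275 [0.5008 0.0614 0.0051] [0.6581 0.256  0.0249] ((574.188720703125, 163.08848571777344), (151.155029296875, 193.51870727539062), 5.767446517944336)
0.025 0.06 904 [0.5202 0.086  0.0251] [0.6464 0.2506 0.06  ] ((586.53125, 172.74081420898438), (100.65618896484375, 177.04273986816406), 11.117565155029297)
0.06 0.1 628 [0.5305 0.0886 0.06  ] [0.6292 0.171  0.0998] ((580.6233520507812, 128.83868408203125), (103.14225006103516, 76.9739761352539), 4.242501258850098)
0.1 0.14 178 [0.5537 0.0922 0.1001] [0.5915 0.1589 0.1178] ((574.818359375, 123.93478393554688), (66.40575408935547, 33.18437957763672), 81.74713897705078)
all z>.1 near head
498 [0.5245 0.0922 0.1001] [0.5915 0.1608 0.1396] [0.5608 0.1195 0.1137]
top small 679 zmax 0.050244368832437276 
[... 325 characters left out ...]
73] [0.6524 0.2465 0.0249] ((571.6341552734375, 161.39151000976562), (146.05752563476562, 177.51382446289062), 5.653160572052002)
0.025 0.06 273 [0.5588 0.0902 0.025 ] [0.6406 0.1765 0.06  ] ((597.1637573242188, 133.501708984375), (82.04390716552734, 81.2490463256836), 4.593752861022949)
0.06 0.1 106 [0.5207 0.0937 0.06  ] [0.6363 0.1735 0.0999] ((575.8504028320312, 129.13839721679688), (110.65804290771484, 77.89262390136719), 8.688664436340332)
0.1 0.14 131 [0.5481 0.0944 0.1003] [0.586  0.164  0.1193] ((567.9161376953125, 130.02748107910156), (35.72719192504883, 70.03437042236328), 3.18792462348938)
all z>.1 near head
602 [0.5244 0.0944 0.1   ] [0.5902 0.164  0.1402] [0.5568 0.1287 0.1135]
```

View pics/crop1.png

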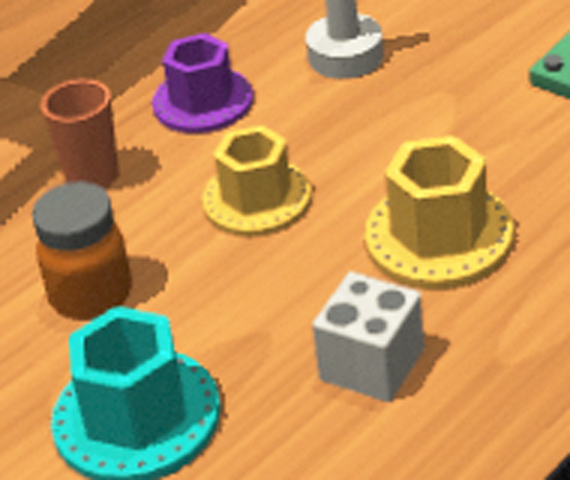

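Small brass confirmed: disc about 76 mm, height 48 mm, at (0.439,-0.157). In the crop it's at (255,180), clear of its neighbours. I'll move the wrist camera over it.

Emit:
apply_moves --commands '[{"xyz": [0.4, -0.28, 0], "rot": [0, 0, 0], "hand": -1}, {"xyz": [0.8, -0.56, 0], "rot": [0, 0, 0], "hand": -1}, {"xyz": [1, -0.7, 0], "rot": [0, 0, 0], "hand": -1}, {"xyz": [1, -0.7, 0], "rot": [0, 0, 0], "hand": -1}]'

```text
t: 0.6
tool_pos: [0.2796, -0.3758, 0.2313]
tool_rot: [-3.141, -0.001, 0.314]
contact_force: [-0.1, -1.3, 0.8]
gripper_width: 0.996
gripper_force: 0.0
```

Emit:
apply_moves --commands '[{"xyz": [0.4, -0.3, 0], "rot": [0, 0, 0], "hand": -1}, {"xyz": [0.8, -0.6, 0], "rot": [0, 0, 0], "hand": -1}, {"xyz": [1, -0.75, 0], "rot": [0, 0, 0], "hand": -1}, {"xyz": [1, -0.75, 0], "rot": [0, 0, 0], "hand": -1}]'

```text
t: 1.1
tool_pos: [0.3882, -0.2235, 0.231]
tool_rot: [-3.141, -0.0, 0.314]
contact_force: [0.6, -1.2, 0.3]
gripper_width: 1.003
gripper_force: 0.0
```

Emit:
apply_moves --commands '[{"xyz": [0.3, -0.2, 0.1], "rot": [0, 0, 0], "hand": -1}, {"xyz": [0.47, -0.33, 0.2], "rot": [0, 0, 0], "hand": -1}, {"xyz": [0.47, -0.33, 0.2], "rot": [0, 0, 0], "hand": -1}, {"xyz": [0.47, -0.33, 0.2], "rot": [0, 0, 0], "hand": -1}]'

```text
t: 1.6
tool_pos: [0.4383, -0.1592, 0.2013]
tool_rot: [3.141, 0.001, 0.306]
contact_force: [0.2, -0.1, 0.3]
gripper_width: 1.002
gripper_force: 0.0
```

Run:
```python
from h import *
s=read_state();im,d=snapshot("wrist");print(s["t"],s["tool_pos"],s["tool_rot"])
np.savez("w1.npz",im=im,d=d,p=s["tool_pos"],r=s["tool_rot"]);save("w1.png",im)
W=cloud("wrist",d,s)
m=(W[...,2]>.040)&(W[...,2]<.055)&(np.hypot(W[...,0]-.44,W[...,1]+.157)<.035)
P=W[m][:,:2];print(len(P),np.median(W[m][:,2]))
h=cv2.convexHull(P.astype(np.float32)*1000)[:,0]
# hex fit: maximise consistency: support in 6 dirs
best=[]
for a in np.radians(np.arange(0,60,.5)):
    n=np.array([[np.cos(a+k*np.pi/3),np.sin(a+k*np.pi/3)] for k in range(6)])
    sp=(h@n.T).max(0); wd=sp[:3]+sp[3:]; best.append((wd.sum(),np.degrees(a),wd))
b=min(best,key=lambda t:t[0]);print("flat normal deg",b[1],"widths",b[2])
a=np.radians(b[1]);n=np.array([[np.cos(a+k*np.pi/3),np.sin(a+k*np.pi/3)] for k in range(6)])
sp=(h@n.T).max(0);c=np.linalg.lstsq(n[:3],(sp[:3]-sp[3:])/2,rcond=None)[0];print("centre",c)
m=(W[...,2]>.005)&(W[...,2]<.012)&(np.hypot(W[...,0]-.44,W[...,1]+.157)<.05);Q=W[m][:,:2]
print("disc",cv2.minEnclosingCircle(Q.astype(np.float32)*1000))
```

```text
1.6 [ 0.43830935 -0.15919732  0.20133843] [3.14078154e+00 9.77730804e-04 3.05880279e-01]
1208 0.046646440250009746
flat normal deg 25.5 widths [44.33540991 44.11108801 44.30351571]
centre [ 440.78091752 -157.17695013]
disc ((441.12994384765625, -157.29183959960938), 37.92442321777344)
```

View pics/w1.png

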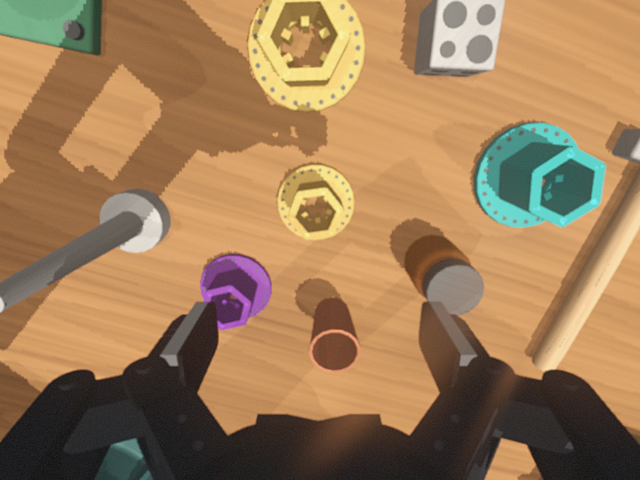

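Wrist picture: small plate at (316,205). The hex fit is clean: centre (0.441,-0.157), flats 44.2 mm wide at 25.5° (mod 60), disc 75.8 mm. Before picking it up I'll take one clear wrist look at the spindle.

Emit:
apply_moves --commands '[{"xyz": [0.2, -0.42, -0.13], "rot": [0, 0, 0], "hand": -1}, {"xyz": [0.41, -0.85, -0.27], "rot": [0, 0, 0], "hand": -1}, {"xyz": [0.41, -0.85, -0.27], "rot": [0, 0, 0], "hand": -1}]'

```text
t: 2.02
tool_pos: [0.4595, -0.0165, 0.2442]
tool_rot: [3.14, -0.004, 0.308]
contact_force: [0.1, -0.8, -0.1]
gripper_width: 0.998
gripper_force: 0.0
```

```bash
cat >> h.py <<'E'
def cmd(p,R,s=None):
    s=s or read_state();T=toolT(s);R0=T[:3,:3]
    x=R0.T@(np.array(p)-T[:3,3])/.15; r=Ro.from_matrix(R0.T@R).as_rotvec()/2
    print("xyz",x.round(3),"rot",r.round(4),"mm",round(np.linalg.norm(x)*150,1),"deg",round(np.degrees(np.linalg.norm(r)*2),1))
def RT(yaw,tilt,spin=0): # tool z tilted 'tilt' toward heading yaw; spin about tool z (deg)
    return Ro.from_euler('zyx',[yaw,-tilt,180],degrees=True).as_matrix()@Ro.from_euler('z',spin,degrees=True).as_matrix()
E
python3 -c "
from h import *
cmd([.485,.119,.241],RT(5.7,30))"
```

```text
xyz [ 0.436 -0.809  0.021] rot [ 0.028  -0.2642  0.1991] mm 137.9 deg 38.0
```

Emit:
apply_moves --commands '[{"xyz": [0.14, -0.27, 0.0], "rot": [0.008, -0.08, 0.06], "hand": -1}, {"xyz": [0.3, -0.55, 0.01], "rot": [0.016, -0.16, 0.12], "hand": -1}, {"xyz": [0.436, -0.81, 0.02], "rot": [0.024, -0.22, 0.165], "hand": -1}, {"xyz": [0.436, -0.81, 0.02], "rot": [0.028, -0.264, 0.199], "hand": -1}, {"xyz": [0.436, -0.81, 0.02], "rot": [0.028, -0.264, 0.199], "hand": -1}, {"xyz": [0.436, -0.81, 0.02], "rot": [0.028, -0.264, 0.199], "hand": -1}]'

```text
t: 2.78
tool_pos: [0.4846, 0.1171, 0.2396]
tool_rot: [3.085, 0.522, -0.116]
contact_force: [-0.1, -0.2, 0.5]
gripper_width: 1.0
gripper_force: 0.0
```

Run:
```python
from h import *
s=read_state();im,d=snapshot("wrist");print(s["t"],s["tool_pos"],s["tool_rot"],s["joints"])
np.savez("w2.npz",im=im,d=d,p=s["tool_pos"],r=s["tool_rot"]);save("w2.png",im)
```

```text
2.775 [0.48457645 0.11710317 0.23955454] [ 3.08521973  0.52211748 -0.11585341] [0.09203412 0.33712026 1.14431244 0.05821328 2.18226828 1.78430981]
```

View pics/w2.png

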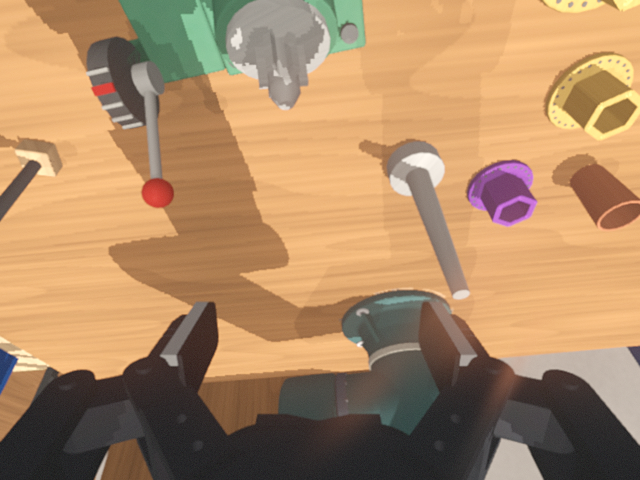

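I used the wrong Euler order in my helper, so the tilt went the opposite way. The spindle is still visible at (275,50) and the lever knob at (158,193). I'll fix the helper and tilt correctly.

```bash
sed -i "s/from_euler('zyx',\[yaw/from_euler('ZYX',[yaw/" h.py; python3 -c "
from h import *
print(RT(5.7,30).round(2).tolist())
cmd([.475,.119,.245],RT(5.7,30))"
```

```text
[[0.86, 0.1, 0.5], [0.09, -1.0, 0.05], [0.5, 0.0, -0.87]]
xyz [-0.072 -0.005  0.003] rot [ 0.0255  0.5234 -0.098 ] mm 10.8 deg 61.1
```

Emit:
apply_moves --commands '[{"xyz": [0, 0, 0], "rot": [0.004, 0.087, -0.016], "hand": -1}, {"xyz": [0, 0, 0], "rot": [0.008, 0.175, -0.033], "hand": -1}, {"xyz": [-0.07, 0, 0], "rot": [0.012, 0.262, -0.05], "hand": -1}, {"xyz": [-0.07, 0, 0], "rot": [0.017, 0.35, -0.065], "hand": -1}, {"xyz": [-0.07, 0, 0], "rot": [0.021, 0.436, -0.082], "hand": -1}, {"xyz": [-0.07, 0, 0], "rot": [0.025, 0.523, -0.098], "hand": -1}, {"xyz": [-0.07, 0, 0], "rot": [0.025, 0.523, -0.098], "hand": -1}, {"xyz": [-0.07, 0, 0], "rot": [0.025, 0.523, -0.098], "hand": -1}]'

```text
t: 3.82
tool_pos: [0.4761, 0.1191, 0.2466]
tool_rot: [3.141, -0.522, 0.1]
contact_force: [0.2, 0.4, 0.8]
gripper_width: 0.999
gripper_force: 0.0
```

Run:
```python
from h import *
s=read_state();im,d=snapshot("wrist");print(s["t"],s["tool_pos"],s["tool_rot"],s["joints"])
np.savez("w3.npz",im=im,d=d,p=s["tool_pos"],r=s["tool_rot"]);save("w3.png",im)
```

```text
3.825 [0.47607101 0.11906176 0.24660644] [ 3.14058443 -0.52223555  0.10023721] [ 0.14500208 -0.41787202  1.85826334 -0.02523897  1.17955042  1.61922805]
```

View pics/w3.png

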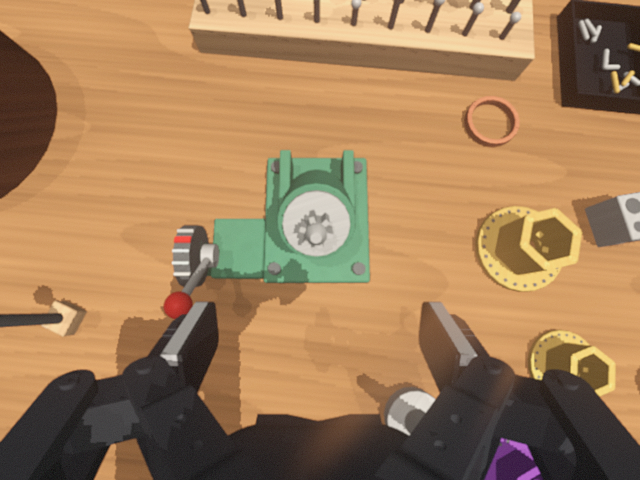

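Wrist picture: shoulder disc at (316,225), spindle nose at (317,237), lever knob at (178,305), red mark at (182,240). Next I'll fit the shoulder plane, axis, teeth and base.

Run:
```python
from h import *
np.set_printoptions(precision=4,suppress=True)
z=np.load("w3.npz");s=dict(tool_pos=z["p"],tool_rot=z["r"]);im=z["im"].astype(int);W=cloud("wrist",z["d"],s)
vv,uu=np.mgrid[0:480,0:640]
gray=(im.max(-1)-im.min(-1)<35)
near=np.hypot(uu-316,vv-225)<45
P=W[near&gray]
g=(im[...,1]>1.25*im[...,0])&(im[...,1]>1.15*im[...,2])
# base edges yaw
b=W[g&(W[...,2]>.008)&(W[...,2]<.025)&(uu>268)&(uu<375)];print("base",cv2.minAreaRect(b[:,:2].astype(np.float32)*1000),np.median(b[:,2]))
for it in range(1):
    # plane ransac
    rng=np.random.default_rng(0);best=0
    for _ in range(2000):
        a=P[rng.choice(len(P),3)];n=np.cross(a[1]-a[0],a[2]-a[0]);n/=np.linalg.norm(n)+1e-12;n*=np.sign(n[2])
        i=abs((P-a[0])@n)<.0012
        if n[2]>.8 and n[2]<.93 and i.sum()>best: best=i.sum();I=i
    Q=P[I];c=Q.mean(0);n=np.linalg.svd(Q-c,full_matrices=False)[2][2];n*=np.sign(n[2])
print(len(P),best,"normal",n,"lean",np.degrees(np.arccos(n[2])),"dir",np.degrees(np.arctan2(-n[1],-n[0])))
# impose 30 deg lean with measured heading
psi=np.arctan2(-n[1],-n[0]);n2=np.array([-.5*np.cos(psi),-.5*np.sin(psi),np.cos(np.pi/6)])
ex=np.cross([0,1,0],n2);ex/=np.linalg.norm(ex);ey=np.cross(n2,ex)
h=(P-c)@n2;L=np.c_[(P-c)@ex,(P-c)@ey]*1000
hull=cv2.convexHull(L[abs(h)<.0015].astype(np.float32));cc,r=cv2.minEnclosingCircle(hull);print("circle",cc,r)
e=cv2.fitEllipse(hull);print("ellipse",e)
C=c+(np.array(e[0])@np.c_[ex,ey].T)/1000;print("seat",C)
L-=np.array(e[0])
for lo,hi in((.022,.026),(.028,.034),(.034,.042)):
    m=(h>lo)&(h<hi)&(np.hypot(*L.T)<20);q=L[m]
    if len(q):print(lo,hi,len(q),"mean",q.mean(0),q.min(0),q.max(0))
m=(h>.019)&(h<.027)&(np.hypot(*L.T)>9.5)&(np.hypot(*L.T)<16)
a=np.degrees(np.arctan2(L[m][:,1],L[m][:,0]));print("tooth pts",m.sum(),"angle mod60",np.degrees(np.angle(np.exp(6j*np.radians(a)).sum()))/6, abs(np.exp(6j*np.radians(a)).mean()))
print(np.histogram(a,bins=np.arange(-180,181,10))[0])
np.savez("seat.npz",C=C,n=n2,ex=ex,ey=ey)
# rectified picture of plane h=24mm
G=np.zeros((500,500,3),np.uint8);k=6
yy,xx=np.mgrid[0:500,0:500];X=C+.024*n2+((xx-250)/k/1000)[...,None]*ex+((250-yy)/k/1000)[...,None]*ey
px=proj("wrist",X.reshape(-1,3),s).reshape(500,500,2).astype(np.float32)
save("rect.png",cv2.remap(z["im"],px[...,0],px[...,1],cv2.INTER_CUBIC))
# same for top camera knob/lever: knob
red=(im[...,0]>140)&(im[...,1]<70)&(im[...,2]<70);w=W[red&(vv>285)];print("knob surf",w.mean(0),len(w))
w=W[red&(vv<260)&(uu<210)];print("mark",w.mean(0),len(w))
```

```text
base ((577.0161743164062, 128.81747436523438), (146.4990234375, 114.82986450195312), 6.229409217834473) 0.014959123660928386
3949 2277 normal [-0.4971 -0.0454  0.8665] lean 29.948218962440652 dir 5.216089906606035
circle (-2.5821926593780518, -0.14528539776802063) 30.091699600219727
ellipse ((-2.59930419921875, -0.09889990091323853), (59.203392028808594, 59.83034896850586), 94.35984802246094)
seat [0.5484 0.1271 0.104 ]
0.022 0.026 228 mean [2.1605 0.3999] [-12.9078 -14.1549] [13.5842 14.0135]
0.028 0.034 181 mean [2.671  0.1232] [-8.0576 -8.3248] [8.9297 8.3121]
0.034 0.042 180 mean [ 0.655  -0.0455] [-5.9389 -6.2799] [6.6089 6.3378]
tooth pts 210 angle mod60 21.822506491390516 0.7220504902607141
[ 0  7  9  5  0  0  0 13 13 12  0  0  1 13 15 12  0  0  2 16 17  4  0  0
  5 20 10  5  0  0  1 15 12  3  0  0]
knob surf [nan nan nan] 491
mark [0.5264 0.2459 0.0798] 2
```

View pics/rect.png

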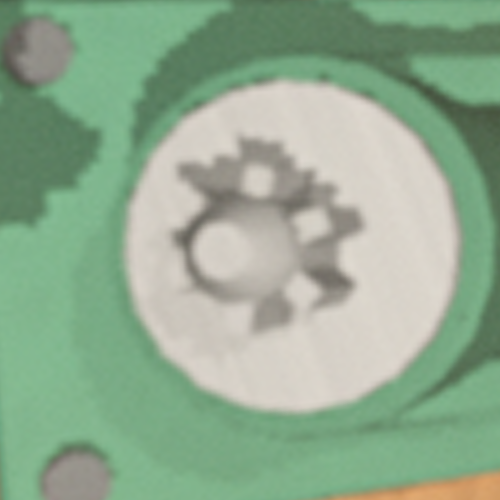

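The fit holds up. Lean is 29.95° and heading about 5.5°, the seat is at (0.548,0.127,0.104), and the nose lies on the axis within 0.7 mm. The teeth sit at 21.8° (mod 60) in the plane frame. Now to fetch the plate.

Run:
```python
from h import *
cmd([.46,-.02,.245],RT(-4.5,0))
T=np.eye(4)
s=dict(tool_pos=[.46,-.02,.245],tool_rot=Ro.from_matrix(RT(-4.5,0)).as_euler('xyz'))
cmd([.441,-.157,.10],RT(-4.5,0),s)
z=np.load("w3.npz");s=dict(tool_pos=z["p"],tool_rot=z["r"]);im=z["im"].astype(int);W=cloud("wrist",z["d"],s)
red=(im[...,0]>140)&(im[...,1]<70)&(im[...,2]<70);red[:285]=0;w=W[red];w=w[~np.isnan(w[:,0])]
w=w[(w[:,2]>.08)&(w[:,2]<.16)]
f=lambda q:np.linalg.norm(w-q,axis=1)-.011
from scipy.optimize import least_squares
r=least_squares(f,w.mean(0)+[0,0,-.005],loss='soft_l1',f_scale=.001);print(len(w),"knob",r.x,np.sqrt((r.fun**2).mean()))
# pivot expected: seat plane point - 110mm to left
C=np.load("seat.npz")["C"];a=np.radians(5.5);xh=np.array([np.cos(a),np.sin(a),0]);yh=np.array([-xh[1],xh[0],0])
d=r.x-C;print("knob rel seat: back",d@xh,"left",d@yh)
```

```text
xyz [-0.184  0.912 -0.09 ] rot [-0.0229 -0.2605  0.0872] mm 140.2 deg 31.6
xyz [-0.055  0.92   0.967] rot [0. 0. 0.] mm 200.4 deg 0.0
490 knob [0.46681606 0.23000584 0.12313266] 0.0005805218360164556
knob rel seat: back -0.07132750740565554 left 0.11026005022212106
```

Emit:
apply_moves --commands '[{"xyz": [-0.06, 0.25, -0.06], "rot": [-0.007, -0.087, 0.029], "hand": -1}, {"xyz": [-0.12, 0.55, -0.09], "rot": [-0.015, -0.174, 0.058], "hand": -1}, {"xyz": [-0.184, 0.91, -0.09], "rot": [-0.023, -0.26, 0.087], "hand": -1}, {"xyz": [-0.184, 0.91, -0.09], "rot": [-0.023, -0.26, 0.087], "hand": -1}]'

```text
t: 4.38
tool_pos: [0.4622, -0.0234, 0.2408]
tool_rot: [3.14, 0.007, -0.084]
contact_force: [-0.0, 1.1, -0.4]
gripper_width: 0.996
gripper_force: 0.0
```

Emit:
apply_moves --commands '[{"xyz": [-0.02, 0.4, 0.15], "rot": [0, 0, 0], "hand": -1}, {"xyz": [-0.04, 0.75, 0.4], "rot": [0, 0, 0], "hand": -1}, {"xyz": [-0.055, 0.92, 0.75], "rot": [0, 0, 0], "hand": -1}, {"xyz": [-0.055, 0.92, 0.96], "rot": [0, 0, 0], "hand": -1}, {"xyz": [-0.055, 0.92, 0.96], "rot": [0, 0, 0], "hand": -1}]'

```text
t: 5.0
tool_pos: [0.4386, -0.1559, 0.0963]
tool_rot: [-3.14, 0.007, -0.077]
contact_force: [-0.3, 0.2, -0.4]
gripper_width: 1.001
gripper_force: 0.0
```

Run:
```python
from h import *
s=read_state();print(s["tool_pos"],s["tool_rot"])
cmd([.441,-.157,.012],RT(-4.5,0))
```

```text
[ 0.43858705 -0.15591507  0.0962698 ] [-3.13996409  0.00653337 -0.07749351]
xyz [0.02  0.007 0.562] rot [-0.0008  0.0033  0.0005] mm 84.3 deg 0.4
```

Emit:
apply_moves --commands '[{"xyz": [0.02, 0.007, 0.25], "rot": [0, 0.003, 0], "hand": -1}, {"xyz": [0.02, 0.007, 0.45], "rot": [0, 0.003, 0], "hand": -1}, {"xyz": [0.02, 0.007, 0.56], "rot": [0, 0.003, 0], "hand": -1}, {"xyz": [0.02, 0.007, 0.56], "rot": [0, 0.003, 0], "hand": -1}, {"xyz": [0.02, 0.007, 0.56], "rot": [0, 0.003, 0], "hand": 1}, {"xyz": [0.02, 0.007, 0.56], "rot": [0, 0.003, 0], "hand": 1}, {"xyz": [0.02, 0.007, 0.56], "rot": [0, 0.003, 0], "hand": 1}, {"xyz": [0.02, 0.007, 0.56], "rot": [0, 0.003, 0], "hand": 1}, {"xyz": [0.02, 0.007, 0.56], "rot": [0, 0.003, 0], "hand": 1}, {"xyz": [0.02, 0.007, 0.56], "rot": [0, 0.003, 0], "hand": 1}]'

```text
t: 6.25
tool_pos: [0.4433, -0.1583, 0.0159]
tool_rot: [3.14, -0.007, -0.078]
contact_force: [0.2, 1.3, 5.7]
gripper_width: 0.501
gripper_force: 63.6
```

Run:
```python
from h import *
s=read_state();print(s["t"],s["tool_pos"],s["tool_rot"],s["gripper_width"],s["gripper_force"])
```

```text
6.25 [ 0.44330508 -0.15831743  0.01594933] [ 3.14013136 -0.00725502 -0.07751953] 0.5013439036851951 63.598473072052
```

Emit:
apply_moves --commands '[{"xyz": [0, 0, -0.15], "rot": [0, 0, 0], "hand": 1}, {"xyz": [0, 0, -0.5], "rot": [0, 0, 0], "hand": 1}, {"xyz": [0, 0, -0.85], "rot": [0, 0, 0], "hand": 1}, {"xyz": [0, 0, -1], "rot": [0, 0, 0], "hand": 1}, {"xyz": [0, 0, -1], "rot": [0, 0, 0], "hand": 1}, {"xyz": [0, 0, -1], "rot": [0, 0, 0], "hand": 1}]'

```text
t: 7.0
tool_pos: [0.4401, -0.1572, 0.1618]
tool_rot: [-3.141, 0.0, -0.078]
contact_force: [0.4, 0.8, -4.5]
gripper_width: 0.502
gripper_force: 62.7
```

Run:
```python
from h import *
np.set_printoptions(precision=4,suppress=True)
s=read_state();im,d=snapshot("wrist");print(s["t"],s["tool_pos"],s["tool_rot"],s["contact_force"],s["gripper_width"])
np.savez("w4.npz",im=im,d=d,p=s["tool_pos"],r=s["tool_rot"]);save("w4.png",im)
T=toolT(s);W=cloud("wrist",d,s);L=(W-T[:3,3])@T[:3,:3]
i=im.astype(int);br=(i[...,0]>1.6*i[...,2])&(i[...,1]>.6*i[...,0])
m=br&(np.hypot(L[...,0],L[...,1])<.055)&(L[...,2]>-.05)&(L[...,2]<.04);P=L[m];print(len(P));print(np.histogram(P[:,2],bins=np.arange(-.05,.04,.004)))
```

```text
7.0 [ 0.4401 -0.1572  0.1618] [-3.1409  0.     -0.0775] [ 0.3829  0.7847 -4.4565] 0.502250297919888
22636
(array([ 802,  458,  327,  284, 5130, 1735, 1344, 1224, 1135, 1047,  918,
        956,  705,  610, 4667, 1168,  126,    0,    0,    0,    0,    0]), array([-0.05 , -0.046, -0.042, -0.038, -0.034, -0.03 , -0.026, -0.022,
       -0.018, -0.014, -0.01 , -0.006, -0.002,  0.002,  0.006,  0.01 ,
        0.014,  0.018,  0.022,  0.026,  0.03 ,  0.034,  0.038]))
```

View pics/w4.png

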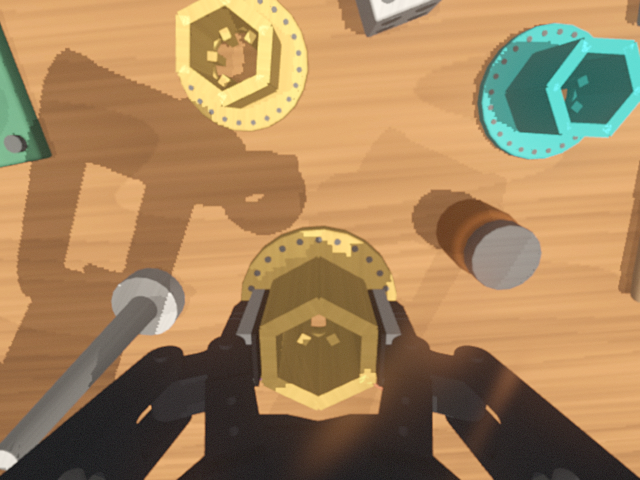

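The plate is held squarely by two flats, at (318,310). I'll fit its pose in the tool frame and plan the approach.

Run:
```python
from h import *
from scipy.optimize import least_squares
np.set_printoptions(precision=4,suppress=True)
z=np.load("w4.npz");s=dict(tool_pos=z["p"],tool_rot=z["r"]);im=z["im"];d=z["d"];T=toolT(s);W=cloud("wrist",d,s);L=(W-T[:3,3])@T[:3,:3]
i=im.astype(int);br=(i[...,0]>1.6*i[...,2])&(i[...,1]>.6*i[...,0])
def plane(P):
    I=np.ones(len(P),bool)
    for _ in range(8):
        c=P[I].mean(0);n=np.linalg.svd(P[I]-c,full_matrices=False)[2][2];n*=np.sign(n[2]);I=abs((P-c)@n)<.0012
    return c,n,I
rho=np.hypot(L[...,0],L[...,1])
Pt=L[br&(L[...,2]>-.036)&(L[...,2]<-.029)&(rho<.03)];c,n,I=plane(Pt);print("collar n",n,"z at axis",c[2]+(c[0]*n[0]+c[1]*n[1])/n[2],I.sum())
h=cv2.convexHull(Pt[I][:,:2].astype(np.float32)*1000)[:,0]
print("collar top extents",h.min(0),h.max(0))
Pd=L[br&(L[...,2]>.004)&(L[...,2]<.014)&(rho<.045)&(rho>.024)];c2,n2,I2=plane(Pd);print("disc n",n2,"z",c2[2]+(c2[0]*n2[0]+c2[1]*n2[1])/n2[2],I2.sum())
Q=Pd[I2][:,:2]*1000;hh=cv2.convexHull(Q.astype(np.float32))[:,0]
# far arc only (x large)
ang=np.degrees(np.arctan2(hh[:,1],hh[:,0]));A=hh[(abs(ang)<60)]
r=least_squares(lambda q:np.hypot(*(A-q).T)-38,[0,0],loss='soft_l1');print("disc centre",r.x,len(A),np.abs(r.fun).max())
# hex angle at top
best=min(((lambda w:(w,))( ((h@np.array([[np.cos(a+k*np.pi/3),np.sin(a+k*np.pi/3)] for k in range(6)]).T).max(0)).sum())[0],np.degrees(a)) for a in np.radians(np.arange(0,60,.5)))
print("flat angle in tool mod60",best)
```

```text
collar n [-0.0078 -0.0001  1.    ] z at axis -0.03083247542237845 5193
collar top extents [-28.0947 -22.0766] [22.4318 22.731 ]
disc n [-0.0099 -0.0003  1.    ] z 0.009145448252159145 4019
disc centre [-2.8997  0.517 ] 18 0.48323485690796275
flat angle in tool mod60 (np.float64(139.82064083013242), np.float64(30.5))
```

```bash
cat >> h.py <<'E'
_f=np.array([-.0029,.0004,.0171])
C=np.array([.5484,.1271,.1040]);_a=np.radians(5.5);N=np.array([-.5*np.cos(_a),-.5*np.sin(_a),np.sqrt(.75)])
def plateR(deg=-68.2):
    ex=np.cross([0,1,0],N);ex/=np.linalg.norm(ex);ey=np.cross(N,ex);a=np.radians(deg)
    y=np.cos(a)*ex+np.sin(a)*ey;z=-N;return np.c_[np.cross(y,z),y,z]@Ro.from_rotvec([0,-.009,0]).as_matrix().T
def tcp(h,deg=-68.2,off=(0,0,0)): return C+h*N+np.array(off)-plateR(deg)@_f
def foot(s): # plate foot rel. seat: height along N, lateral vec (tool axes), angle tilt
    T=toolT(s);p=T[:3,:3]@_f+T[:3,3]-C;ax=T[:3,:3]@np.array([.009,0,-1])
    l=p-(p@N)*N;print("t",round(s["t"],2),"h %.1f"%(p@N*1000),"lat tool mm",(T[:3,:3].T@l*1000).round(1),"tilt",np.degrees(np.arccos(min(1,ax@N))).round(2),"F",(T[:3,:3].T@s["contact_force"]).round(1),"M",(T[:3,:3].T@s["wrist_torque"]).round(2),"w",round(s["gripper_width"],3))
E
python3 - <<'E'
from h import *
print((plateR()@np.array([.009,0,-1])@N))
R0=RT(-4.5,0);r=Ro.from_matrix(R0.T@plateR()).as_rotvec();Rm=R0@Ro.from_rotvec(r/2).as_matrix()
cmd([.46,-.03,.23],Rm)
s=dict(tool_pos=[.46,-.03,.23],tool_rot=Ro.from_matrix(Rm).as_euler('xyz'))
print(tcp(.065));cmd(tcp(.065),plateR(),s)
E
```

```text
1.0000404991798786
xyz [ 0.067 -0.856 -0.456] rot [-0.0082  0.1343 -0.1148] mm 145.8 deg 20.3
[0.50957489 0.12455388 0.17637687]
xyz [ 0.38  -0.986  0.427] rot [-0.0076  0.1341 -0.1153] mm 170.9 deg 20.3
```

Emit:
apply_moves --commands '[{"xyz": [0.02, -0.25, -0.2], "rot": [-0.003, 0.045, -0.04], "hand": 1}, {"xyz": [0.04, -0.55, -0.4], "rot": [-0.005, 0.09, -0.08], "hand": 1}, {"xyz": [0.067, -0.85, -0.45], "rot": [-0.008, 0.134, -0.115], "hand": 1}, {"xyz": [0.067, -0.85, -0.45], "rot": [-0.008, 0.134, -0.115], "hand": 1}]'

```text
t: 7.55
tool_pos: [0.4595, -0.0287, 0.2303]
tool_rot: [3.093, -0.265, 0.165]
contact_force: [0.2, -0.7, -5.0]
gripper_width: 0.503
gripper_force: 63.5
```

Emit:
apply_moves --commands '[{"xyz": [0.1, -0.3, 0.0], "rot": [-0.002, 0.045, -0.04], "hand": 1}, {"xyz": [0.2, -0.6, 0.1], "rot": [-0.005, 0.09, -0.08], "hand": 1}, {"xyz": [0.3, -0.85, 0.2], "rot": [-0.007, 0.134, -0.115], "hand": 1}, {"xyz": [0.36, -0.98, 0.35], "rot": [-0.007, 0.134, -0.115], "hand": 1}, {"xyz": [0.36, -0.98, 0.35], "rot": [-0.007, 0.134, -0.115], "hand": 1}, {"xyz": [0.36, -0.98, 0.35], "rot": [-0.007, 0.134, -0.115], "hand": 1}]'

```text
t: 8.3
tool_pos: [0.5046, 0.1209, 0.1869]
tool_rot: [2.971, -0.507, 0.438]
contact_force: [-0.3, 0.1, -3.9]
gripper_width: 0.506
gripper_force: 64.0
```

Run:
```python
from h import *
s=read_state();foot(s);cmd(tcp(.050),plateR());print(s["joints"])
im,d=snapshot("scene");np.savez("s1.npz",im=im,d=d);save("s1.png",cv2.resize(im[160:300,310:450],None,fx=4,fy=4,interpolation=cv2.INTER_CUBIC))
```

```text
t 8.3 h 76.8 lat tool mm [-0.3  3.2  0. ] tilt 0.0 F [-2.1 -0.8  3.2] M [ 0.24 -0.56  0.04] w 0.506
xyz [ 0.    -0.022  0.179] rot [0.001  0.0002 0.0002] mm 27.0 deg 0.1
[ 0.13938031 -0.33111426  1.92139052 -0.02509742  1.01952322  1.32358292]
```

View pics/s1.png

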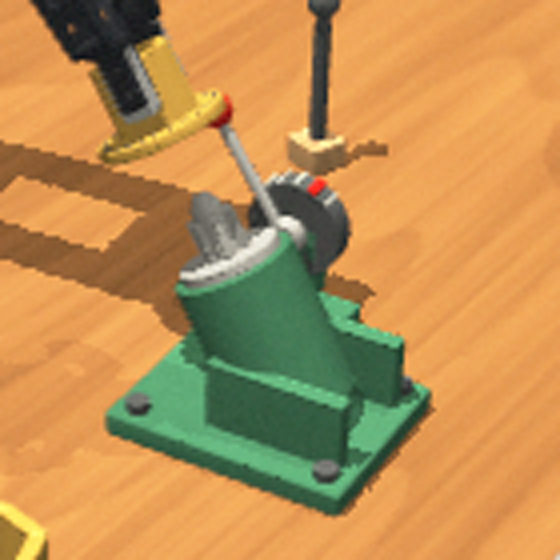

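The scene crop shows the plate held above the spindle, coaxial with it and tilted to match. The nose is at (205,215). Descending in steps now, watching the force.

Emit:
apply_moves --commands '[{"xyz": [0, -0.02, 0.1], "rot": [0, 0, 0], "hand": 1}, {"xyz": [0, -0.02, 0.21], "rot": [0, 0, 0], "hand": 1}, {"xyz": [0, -0.02, 0.21], "rot": [0, 0, 0], "hand": 1}, {"xyz": [0, -0.02, 0.21], "rot": [0, 0, 0], "hand": 1}]'

```text
t: 8.85
tool_pos: [0.52, 0.1261, 0.1605]
tool_rot: [2.971, -0.51, 0.439]
contact_force: [-0.4, 0.2, -4.2]
gripper_width: 0.504
gripper_force: 64.1
```

Run:
```python
from h import *
s=read_state();foot(s);snapshot("top");foot(read_state());im,d=snapshot("scene");np.savez("s2.npz",im=im,d=d);foot(read_state());cmd(tcp(.03),plateR())
# scene-camera check: brass disc vs spindle shoulder in one camera
W=cloud("scene",d);i=im.astype(int)
br=(i[...,0]>1.6*i[...,2])&(i[...,1]>.6*i[...,0])&(W[...,2]>.12)&(W[...,2]<.21)&(np.hypot(W[...,0]-.52,W[...,1]-.124)<.07)
P=W[br];h=(P-C)@N*1000;ex=np.cross([0,1,0],N);ex/=np.linalg.norm(ex);ey=np.cross(N,ex);X=np.c_[(P-C)@ex,(P-C)@ey]*1000
print(len(P),np.percentile(h,[2,50,98]))
m=h<np.percentile(h,2)+9;q=X[m];print("disc ext",q.min(0),q.max(0))
from scipy.optimize import least_squares
hu=cv2.convexHull(q.astype(np.float32))[:,0]
W0=np.load("scene0.npz");Ws=cloud("scene",W0["d"]);I0=W0["im"].astype(int)
g=(I0.max(-1)-I0.min(-1)<40);Q=(Ws[g]-C);hh=Q@N*1000;Y=np.c_[Q@ex,Q@ey]*1000
k=(abs(hh)<3)&(np.hypot(*Y.T)<36);print("shoulder ext (scene)",k.sum(),Y[k].min(0),Y[k].max(0),np.median(hh[k]))
```

```text
t 8.85 h 46.0 lat tool mm [ 1.3 -0.1  0. ] tilt 0.0 F [-2.3 -1.   3.5] M [ 0.2  -0.56 -0.  ] w 0.504
t 8.9 h 46.4 lat tool mm [ 1.8 -0.1  0. ] tilt 0.0 F [-2.3 -1.3  2.4] M [ 0.16 -0.53 -0.01] w 0.505
t 8.95 h 46.7 lat tool mm [ 2. -0.  0.] tilt 0.0 F [-2.  -0.6  3.3] M [ 0.15 -0.58  0.  ] w 0.504
xyz [-0.015  0.     0.111] rot [ 0.001  -0.002   0.0004] mm 16.8 deg 0.3
486 [ 48.46688264  59.77041445 101.5466229 ]
disc ext [-33.89650395 -39.21800795] [41.14526214 35.97874601]
shoulder ext (scene) 148 [-27.96967576 -32.81963348] [30.08758808 29.07073693] 1.0662308033818724
```

Emit:
apply_moves --commands '[{"xyz": [-0.013, 0, 0.0], "rot": [0, 0, 0], "hand": 1}, {"xyz": [-0.013, 0, 0.05], "rot": [0, 0, 0], "hand": 1}, {"xyz": [-0.013, 0, 0.11], "rot": [0, 0, 0], "hand": 1}, {"xyz": [-0.013, 0, 0.11], "rot": [0, 0, 0], "hand": 1}, {"xyz": [-0.013, 0, 0.11], "rot": [0, 0, 0], "hand": 1}]'

```text
t: 9.57
tool_pos: [0.5267, 0.1263, 0.1454]
tool_rot: [2.971, -0.51, 0.439]
contact_force: [-0.0, 0.4, -3.4]
gripper_width: 0.509
gripper_force: 64.2
```

Run:
```python
from h import *
s=read_state();foot(s);cmd(tcp(.022),plateR())
```

```text
t 9.57 h 29.6 lat tool mm [-0.5 -0.2 -0. ] tilt 0.0 F [-1.5 -0.9  2.9] M [ 0.19 -0.52  0.01] w 0.509
xyz [0.003 0.002 0.051] rot [ 0.0008 -0.0012  0.0004] mm 7.6 deg 0.2
```

No contact force, and the plate is over the nose. Now lower it onto the teeth.

Emit:
apply_moves --commands '[{"xyz": [0, 0, 0.02], "rot": [0, 0, 0], "hand": 1}, {"xyz": [0, 0, 0.04], "rot": [0, 0, 0], "hand": 1}, {"xyz": [0, 0, 0.055], "rot": [0, 0, 0], "hand": 1}, {"xyz": [0, 0, 0.055], "rot": [0, 0, 0], "hand": 1}]'

```text
t: 10.07
tool_pos: [0.531, 0.1268, 0.1384]
tool_rot: [2.971, -0.51, 0.439]
contact_force: [-0.8, -0.2, -3.4]
gripper_width: 0.502
gripper_force: 64.2
```

Run:
```python
from h import *
s=read_state();foot(s)
```

```text
t 10.07 h 21.4 lat tool mm [-0.2 -0.2 -0. ] tilt 0.0 F [-2.4 -0.6  2.5] M [ 0.24 -0.53  0.01] w 0.502
```

Emit:
apply_moves --commands '[{"xyz": [0, 0, 0.015], "rot": [0, 0, 0], "hand": 1}, {"xyz": [0, 0, 0.03], "rot": [0, 0, 0], "hand": 1}, {"xyz": [0, 0, 0.045], "rot": [0, 0, 0], "hand": 1}, {"xyz": [0, 0, 0.045], "rot": [0, 0, 0], "hand": 1}]'

```text
t: 10.58
tool_pos: [0.5344, 0.1271, 0.1326]
tool_rot: [2.971, -0.51, 0.439]
contact_force: [0.1, 0.2, -4.7]
gripper_width: 0.501
gripper_force: 64.2
```

Run:
```python
from h import *
s=read_state();foot(s)
```

```text
t 10.57 h 14.6 lat tool mm [-0.2 -0.2 -0. ] tilt 0.0 F [-2.1 -0.9  4.1] M [ 0.22 -0.47  0.03] w 0.501
```

Meshed with no resistance. On down toward the shoulder.

Emit:
apply_moves --commands '[{"xyz": [0, 0, 0.02], "rot": [0, 0, 0], "hand": 1}, {"xyz": [0, 0, 0.04], "rot": [0, 0, 0], "hand": 1}, {"xyz": [0, 0, 0.06], "rot": [0, 0, 0], "hand": 1}, {"xyz": [0, 0, 0.08], "rot": [0, 0, 0], "hand": 1}, {"xyz": [0, 0, 0.08], "rot": [0, 0, 0], "hand": 1}]'

```text
t: 11.2
tool_pos: [0.5405, 0.1277, 0.1222]
tool_rot: [2.971, -0.51, 0.439]
contact_force: [0.7, -0.4, -4.5]
gripper_width: 0.505
gripper_force: 64.2
```

Run:
```python
from h import *
s=read_state();foot(s)
```

```text
t 11.2 h 2.5 lat tool mm [-0.1 -0.2 -0. ] tilt 0.0 F [-1.8 -0.1  4.2] M [ 0.2  -0.57  0.05] w 0.505
```

Emit:
apply_moves --commands '[{"xyz": [0, 0, 0.01], "rot": [0, 0, 0], "hand": 1}, {"xyz": [0, 0, 0.016], "rot": [0, 0, 0], "hand": 1}, {"xyz": [0, 0, 0.016], "rot": [0, 0, 0], "hand": 1}]'

```text
t: 11.58
tool_pos: [0.5416, 0.1278, 0.1205]
tool_rot: [2.971, -0.51, 0.439]
contact_force: [-1.7, -0.6, -2.5]
gripper_width: 0.504
gripper_force: 64.5
```

Run:
```python
from h import *
s=read_state();foot(s)
```

```text
t 11.57 h 0.5 lat tool mm [ 0.1 -0.2  0. ] tilt 0.0 F [-2.8 -0.4  1.3] M [ 0.22 -0.72  0.01] w 0.504
```

Emit:
apply_moves --commands '[{"xyz": [0, 0, 0.006], "rot": [0, 0, 0], "hand": 1}, {"xyz": [0, 0, 0.01], "rot": [0, 0, 0], "hand": 1}, {"xyz": [0, 0, 0.01], "rot": [0, 0, 0], "hand": 1}]'

```text
t: 11.95
tool_pos: [0.5418, 0.1278, 0.1205]
tool_rot: [2.971, -0.509, 0.439]
contact_force: [-12.0, -1.8, 7.6]
gripper_width: 0.504
gripper_force: 66.3
```

Run:
```python
from h import *
s=read_state();foot(s)
```

```text
t 11.95 h 0.4 lat tool mm [ 0.2 -0.1  0. ] tilt 0.0 F [ -6.4  -1.3 -12.7] M [ 0.55 -1.58 -0.05] w 0.504
```

It's resting on the shoulder (17 N, h stalled at 0.4 mm). A gentle rock while pressing should settle it.

Emit:
apply_moves --commands '[{"xyz": [0, 0, 0.003], "rot": [0.008, 0, 0], "hand": 1}, {"xyz": [0, 0, 0.003], "rot": [-0.008, 0, 0], "hand": 1}, {"xyz": [0, 0, 0.003], "rot": [0, 0.008, 0], "hand": 1}, {"xyz": [0, 0, 0.003], "rot": [0, -0.008, 0], "hand": 1}, {"xyz": [0, 0, 0.003], "rot": [0, 0, 0.02], "hand": 1}, {"xyz": [0, 0, 0.003], "rot": [0, 0, -0.02], "hand": 1}, {"xyz": [0, 0, 0.003], "rot": [0, 0, 0], "hand": 1}, {"xyz": [0, 0, 0.003], "rot": [0, 0, 0], "hand": 1}]'

```text
t: 12.95
tool_pos: [0.5433, 0.1285, 0.1214]
tool_rot: [2.971, -0.514, 0.439]
contact_force: [-8.1, -0.9, 5.6]
gripper_width: 0.509
gripper_force: 65.9
```

Run:
```python
from h import *
s=read_state();foot(s)
```

```text
t 12.95 h 0.4 lat tool mm [ 2.2 -0.1  0. ] tilt 0.0 F [-3.9 -1.1 -8.9] M [ 0.6  -0.95  0.05] w 0.509
```

Emit:
apply_moves --commands '[{"xyz": [0, 0, 0], "rot": [0, 0, 0], "hand": -1}, {"xyz": [0, 0, 0], "rot": [0, 0, 0], "hand": -1}, {"xyz": [0, 0, 0], "rot": [0, 0, 0], "hand": -1}, {"xyz": [0, 0, 0], "rot": [0, 0, 0], "hand": -1}, {"xyz": [0, 0, -0.1], "rot": [0, 0, 0], "hand": -1}, {"xyz": [0, 0, -0.3], "rot": [0, 0, 0], "hand": -1}, {"xyz": [0, 0, -0.6], "rot": [0, 0, 0], "hand": -1}, {"xyz": [0, 0, -0.9], "rot": [0, 0, 0], "hand": -1}, {"xyz": [0, 0, -0.9], "rot": [0, 0, 0], "hand": -1}, {"xyz": [0, 0, -0.9], "rot": [0, 0, 0], "hand": -1}]'

```text
t: 14.2
tool_pos: [0.4738, 0.121, 0.2349]
tool_rot: [2.971, -0.511, 0.439]
contact_force: [-0.2, -0.7, 0.0]
gripper_width: 1.001
gripper_force: 0.0
```

Run:
```python
from h import *
np.set_printoptions(precision=4,suppress=True)
s=read_state();print(s["tool_pos"],s["tool_rot"]);im,d=snapshot("wrist")
np.savez("w5.npz",im=im,d=d,p=s["tool_pos"],r=s["tool_rot"])
W=cloud("wrist",d,s);i=im.astype(int);br=(i[...,0]>1.6*i[...,2])&(i[...,1]>.6*i[...,0])
Q=W-C;H=Q@N*1000;ex=np.cross([0,1,0],N);ex/=np.linalg.norm(ex);ey=np.cross(N,ex);X=np.dstack([Q@ex,Q@ey])*1000;rho=np.hypot(X[...,0],X[...,1])
def plane(P):
    I=np.ones(len(P),bool)
    for _ in range(8):
        c=P[I].mean(0);n=np.linalg.svd(P[I]-c,full_matrices=False)[2][2];n*=np.sign(n[2]);I=abs((P-c)@n)<.0012
    return n,I,c
for nm,m in(("disc",br&(rho>26)&(rho<42)&(H>3)&(H<14)),("collar",br&(rho<30)&(H>42)&(H<56))):
    n,I,c=plane(W[m]);x=X[m][I];hu=cv2.minEnclosingCircle(x.astype(np.float32));print(nm,I.sum(),"h",np.median(H[m][I]),"angle to N",np.degrees(np.arccos(n@N)),n,hu)
```

```text
[0.4738 0.121  0.2349] [ 2.9706 -0.5106  0.4394]
disc 1808 h 7.96058452178735 angle to N 0.05753168145536376 [-0.4981 -0.0488  0.8658] ((-1.300029993057251, -0.3224208652973175), 37.70093536376953)
collar 1375 h 47.98489491000058 angle to N 0.06461740079482851 [-0.4985 -0.0473  0.8656] ((-1.5113401412963867, -0.6954293251037598), 24.959728240966797)
```

The plate is fully home: disc top at 7.96 mm, collar top at 47.98 mm, tilt under 0.1°. Next I'll locate the lever pivot from the drum, the knob and the red mark.

Run:
```python
from h import *
from scipy.optimize import least_squares
np.set_printoptions(precision=4,suppress=True)
a=np.radians(5.5);xh=np.array([np.cos(a),np.sin(a),0]);yh=np.array([-xh[1],xh[0],0])
for f,n in(("w3","wrist"),("w5","wrist"),("scene0","scene"),("top0","top"),("s1","scene")):
    z=np.load(f+".npz");s=dict(tool_pos=z["p"],tool_rot=z["r"]) if "p" in z else None
    W=cloud(n,z["d"],s);i=z["im"].astype(int);Q=W-C*[1,1,0];B=Q@xh;Lf=Q@yh;Z=W[...,2]
    red=(i[...,0]>130)&(i[...,1]<75)&(i[...,2]<75)
    reg=(Lf>.112)&(Lf<.145)&(abs(B)<.075)&(Z>.052)&(Z<.09)
    d=reg&~red&(Lf>.122)&(Lf<.134)
    P=np.c_[B[d],Z[d]]
    if len(P)>8:
        r=least_squares(lambda q:np.hypot(P[:,0]-q[0],P[:,1]-.05)-.032,[0.],loss='soft_l1',f_scale=.001);print(f,"pivot back",r.x,len(P),np.median(abs(r.fun)))
    m=red&reg&(Z<.088)
    if m.sum():
        mb,mz=np.median(B[m]),np.median(Z[m]);print(f,"mark",m.sum(),mb,mz,"Lf",np.median(Lf[m]))
    k=red&(abs(Lf-.11)<.02)&(Z>.1)&(Z<.16);w=W[k]
    if len(w)>15:
        cp=camT(n,s)[:3,3];g0=w.mean(0)+.006*(w.mean(0)-cp)/np.linalg.norm(w.mean(0)-cp)
        r=least_squares(lambda q:np.linalg.norm(w-q,axis=1)-.011,g0,loss='soft_l1',f_scale=.001).x;q=r-C*[1,1,0];print(f,"knob",len(w),r,"back",q@xh,"left",q@yh)
```

```text
w3 pivot back [-0.0201] 726 0.0009879826777548575
w3 mark 11 -0.011752814607007028 0.08097259114502725 Lf 0.12077554095290507
w3 knob 524 [0.4666 0.2299 0.123 ] back -0.07155768172999315 left 0.11016505429660943
w5 pivot back [-0.02] 857 0.000993581427462694
w5 mark 6 -0.0099377348116047 0.0788121137285207 Lf 0.1207656456151833
w5 knob 364 [0.4668 0.2301 0.1232] back -0.07131690454549137 left 0.11034336217896624
scene0 pivot back [-0.0233] 97 0.0016081876669781087
scene0 mark 10 -0.010214471294473698 0.07952196666401484 Lf 0.1279047525807475
scene0 knob 53 [0.4653 0.2307 0.1252] back -0.07283729978256491 left 0.11106598989861179
top0 pivot back [-0.0223] 115 0.0010583875937260276
top0 mark 21 -0.011605834937327123 0.08072903696323841 Lf 0.12993736847377682
top0 knob 73 [0.4645 0.2299 0.1238] back -0.07369610249355682 left 0.11036217966586015
s1 pivot back [-0.0232] 112 0.002310643535342608
s1 mark 10 -0.010735795117912977 0.07990315274469723 Lf 0.1280113368630233
```

Everything agrees: pivot at back -0.020 m, left 0.110 m, knob radius 89.4 mm, and lever angle now about 0.09 rad. The red mark sits about 18° behind vertical, against 20° expected. The plan is to cage the knob along the lever and swing it about the pivot.

```bash
cat >> h.py <<'E'
XH=np.array([np.cos(_a),np.sin(_a),0]);YH=np.array([-XH[1],XH[0],0]);ZH=np.array([0,0,1.])
PV=C*[1,1,0]-.0203*XH+.1102*YH+.05*ZH
def lev(phi,r):
    p=np.radians(phi);u=np.sin(p)*XH+np.cos(p)*ZH;y=np.cos(p)*XH-np.sin(p)*ZH;z=-u
    return PV+r*u,np.c_[np.cross(y,z),y,z]
def st(p,R): return dict(tool_pos=p,tool_rot=Ro.from_matrix(R).as_euler('xyz'))
E
python3 - <<'E'
from h import *
p,R=lev(-35.1,.18);print(p);cmd(p,R)
s=st(p,R);cmd(*lev(-35.1,.071),s)
E
```

```text
[0.41460681 0.22492687 0.19726695]
xyz [-0.172 -0.814  0.045] rot [-0.0345  0.0243 -0.6361] mm 125.0 deg 73.0
xyz [-0.     0.     0.727] rot [ 0.  0. -0.] mm 109.0 deg 0.0
```

Emit:
apply_moves --commands '[{"xyz": [-0.03, -0.1, -0.1], "rot": [-0.004, 0.003, -0.08], "hand": 0}, {"xyz": [-0.05, -0.2, -0.1], "rot": [-0.008, 0.006, -0.16], "hand": 0}, {"xyz": [-0.08, -0.35, -0.1], "rot": [-0.012, 0.009, -0.24], "hand": 0}, {"xyz": [-0.11, -0.5, -0.1], "rot": [-0.017, 0.012, -0.32], "hand": 0}, {"xyz": [-0.14, -0.65, -0.05], "rot": [-0.021, 0.015, -0.4], "hand": 0}, {"xyz": [-0.172, -0.81, 0], "rot": [-0.026, 0.018, -0.48], "hand": 0}, {"xyz": [-0.172, -0.81, 0.04], "rot": [-0.03, 0.021, -0.56], "hand": 0}, {"xyz": [-0.172, -0.814, 0.045], "rot": [-0.0345, 0.024, -0.636], "hand": 0}, {"xyz": [-0.172, -0.814, 0.045], "rot": [-0.0345, 0.024, -0.636], "hand": 0}, {"xyz": [-0.172, -0.814, 0.045], "rot": [-0.0345, 0.024, -0.636], "hand": 0}]'

```text
t: 15.5
tool_pos: [0.4151, 0.2249, 0.1973]
tool_rot: [2.529, -0.0, 1.664]
contact_force: [-0.4, -0.3, 0.2]
gripper_width: 0.498
gripper_force: 0.0
```

Run:
```python
from h import *
s=read_state();print(s["t"],s["tool_pos"],s["joints"],s["gripper_width"]);cmd(*lev(-35.1,.071))
im,d=snapshot("wrist");np.savez("w6.npz",im=im,d=d,p=s["tool_pos"],r=s["tool_rot"])
W=cloud("wrist",d,s);i=im.astype(int);red=(i[...,0]>130)&(i[...,1]<75)&(i[...,2]<75)&(np.linalg.norm(W-[.467,.23,.123],axis=-1)<.03)
w=W[red]
from scipy.optimize import least_squares
cp=camT("wrist",s)[:3,3];g0=w.mean(0)+.006*(w.mean(0)-cp)/np.linalg.norm(w.mean(0)-cp)
q=least_squares(lambda q:np.linalg.norm(w-q,axis=1)-.011,g0,loss='soft_l1',f_scale=.001).x
T=toolT(s);print(len(w),"knob",q,"in tool",T[:3,:3].T@(q-T[:3,3]))
```

```text
15.5 [0.41509319 0.22485463 0.19734555] [ 0.55121087 -0.45544377  2.0102966  -0.29800434  1.04409445  0.53627203] 0.49766753052379276
xyz [ 0.002 -0.003  0.725] rot [-0.0001  0.0006 -0.001 ] mm 108.8 deg 0.1
206 knob [0.46706343 0.23007042 0.12381207] in tool [0.00031966 0.00046549 0.09019404]
```

Emit:
apply_moves --commands '[{"xyz": [0, 0.0, 0.2], "rot": [0, 0, 0], "hand": 0}, {"xyz": [0, 0.0, 0.45], "rot": [0, 0, 0], "hand": 0}, {"xyz": [0, 0.0, 0.65], "rot": [0, 0, 0], "hand": 0}, {"xyz": [0, 0.0, 0.73], "rot": [0, 0, 0], "hand": 0}, {"xyz": [0, 0.0, 0.73], "rot": [0, 0, 0], "hand": 0.34}, {"xyz": [0, 0, 0.73], "rot": [0, 0, 0], "hand": 0.34}, {"xyz": [0, 0, 0.73], "rot": [0, 0, 0], "hand": 0.34}]'

```text
t: 16.42
tool_pos: [0.4783, 0.2315, 0.1105]
tool_rot: [2.525, -0.001, 1.667]
contact_force: [0.2, 0.5, 0.5]
gripper_width: 0.332
gripper_force: 0.0
```

Run:
```python
from h import *
s=read_state();print(s["t"],s["tool_pos"],s["gripper_width"],s["contact_force"])
# arc in start tool frame from pose lev(-35.1,.071)
p,R=lev(-35.1,.071)
for k in range(1,9):
    ph=-35.1+55.1*k/8; cmd(*lev(ph,.071),st(p,R))
print("real");cmd(*lev(20,.071))
```

```text
16.425 [0.47832041 0.23151607 0.11047523] 0.3320573512419071 [0.24391229 0.51436062 0.4656345 ]
xyz [0.    0.057 0.003] rot [ 0.0601  0.     -0.    ] mm 8.5 deg 6.9
xyz [0.    0.113 0.014] rot [ 0.1202  0.     -0.    ] mm 17.0 deg 13.8
xyz [-0.     0.167  0.03 ] rot [ 0.1803  0.     -0.    ] mm 25.5 deg 20.7
xyz [-0.     0.219  0.054] rot [ 0.2404  0.     -0.    ] mm 33.8 deg 27.6
xyz [-0.     0.268  0.083] rot [ 0.3005  0.     -0.    ] mm 42.0 deg 34.4
xyz [0.    0.313 0.118] rot [ 0.3606  0.     -0.    ] mm 50.1 deg 41.3
xyz [0.    0.353 0.158] rot [ 0.4207  0.     -0.    ] mm 58.0 deg 48.2
xyz [-0.     0.388  0.203] rot [ 0.4808  0.     -0.    ] mm 65.7 deg 55.1
real
xyz [-0.003  0.371  0.212] rot [ 4.828e-01 -4.000e-04 -0.000e+00] mm 64.0 deg 55.3
```

Emit:
apply_moves --commands '[{"xyz": [0, 0.057, 0.003], "rot": [0.06, 0, 0], "hand": 0.34}, {"xyz": [0, 0.113, 0.014], "rot": [0.12, 0, 0], "hand": 0.34}, {"xyz": [0, 0.167, 0.03], "rot": [0.18, 0, 0], "hand": 0.34}, {"xyz": [0, 0.219, 0.054], "rot": [0.24, 0, 0], "hand": 0.34}, {"xyz": [0, 0.268, 0.083], "rot": [0.3, 0, 0], "hand": 0.34}, {"xyz": [0, 0.313, 0.118], "rot": [0.36, 0, 0], "hand": 0.34}, {"xyz": [0, 0.353, 0.158], "rot": [0.42, 0, 0], "hand": 0.34}, {"xyz": [0, 0.384, 0.203], "rot": [0.481, 0, 0], "hand": 0.34}, {"xyz": [0, 0.384, 0.203], "rot": [0.481, 0, 0], "hand": 0.34}, {"xyz": [0, 0.384, 0.203], "rot": [0.481, 0, 0], "hand": 1}, {"xyz": [0, 0.384, 0.203], "rot": [0.481, 0, 0], "hand": 1}, {"xyz": [0, 0.384, 0.203], "rot": [0.481, 0, 0], "hand": 1}]'

```text
t: 17.92
tool_pos: [0.5414, 0.2371, 0.1169]
tool_rot: [-2.794, 0.001, 1.667]
contact_force: [-0.2, 0.4, -10.4]
gripper_width: 0.222
gripper_force: 58.7
```

Run:
```python
from h import *
s=read_state();print(s["t"],s["tool_pos"],s["gripper_width"],s["contact_force"],s["gripper_force"]);cmd(*lev(20,.071))
g=s["tool_pos"]-.019*toolT(s)[:3,2]-PV;print("grasp back,z",g@XH,g[2],"phi",np.degrees(np.arctan2(g@XH,g[2])),np.linalg.norm(g))
```

```text
17.925 [0.54144306 0.23714126 0.11685572] 0.22160480002267607 [ -0.20696114   0.39098084 -10.44148273] 58.74888718128204
xyz [-0.     0.003  0.   ] rot [ 0.0009  0.0003 -0.0001] mm 0.4 deg 0.1
grasp back,z 0.03038711666012717 0.08472197548566147 phi 19.73131879344311 0.09000661184170682
```

The knob is clamped at 59.7°. Opening and retracting, then I'll check it.

Emit:
apply_moves --commands '[{"xyz": [0, 0, 0], "rot": [0, 0, 0], "hand": 0}, {"xyz": [0, 0, 0], "rot": [0, 0, 0], "hand": 0}, {"xyz": [0, 0, 0], "rot": [0, 0, 0], "hand": 0}, {"xyz": [0, 0, 0], "rot": [0, 0, 0], "hand": 0}, {"xyz": [0, 0, -0.15], "rot": [0, 0, 0], "hand": 0}, {"xyz": [0, 0, -0.45], "rot": [0, 0, 0], "hand": 0}, {"xyz": [0, 0, -0.75], "rot": [0, 0, 0], "hand": 0}, {"xyz": [0, 0, -0.75], "rot": [0, 0, 0], "hand": 0}, {"xyz": [0, 0, -0.75], "rot": [0, 0, 0], "hand": 0}]'

```text
t: 19.05
tool_pos: [0.5804, 0.2409, 0.2223]
tool_rot: [-2.793, 0.0, 1.666]
contact_force: [1.4, 0.2, 0.2]
gripper_width: 0.499
gripper_force: 0.0
```

Run:
```python
from h import *
from scipy.optimize import least_squares
s0=read_state();print(s0["t"],s0["tool_pos"],s0["contact_force"])
for n in("wrist","scene","top"):
    s=read_state() if n=="wrist" else None;im,d=snapshot(n);W=cloud(n,d,s);i=im.astype(int)
    red=(i[...,0]>130)&(i[...,1]<75)&(i[...,2]<75)&(np.linalg.norm(W-(PV+.09*(np.sin(.35)*XH+np.cos(.35)*ZH)),axis=-1)<.035);w=W[red]
    if len(w)>10:
        cp=camT(n,s)[:3,3];g0=w.mean(0)+.006*(w.mean(0)-cp)/np.linalg.norm(w.mean(0)-cp)
        q=least_squares(lambda q:np.linalg.norm(w-q,axis=1)-.011,g0,loss='soft_l1',f_scale=.001).x-PV
        print(n,len(w),"lever deg",40+np.degrees(np.arctan2(q@XH,q[2])),"r",np.hypot(q@XH,q[2]))
    br=(i[...,0]>1.6*i[...,2])&(i[...,1]>.6*i[...,0]);H=(W-C)@N*1000;rr=np.linalg.norm((W-C)-((W-C)@N)[...,None]*N,axis=-1)
    m=br&(rr<28)&(rr<.03)&(H>40)&(H<58);print(n,"collar h",np.median(H[m]) if m.sum() else None,m.sum())
    if n=="scene":save("end.png",cv2.resize(im[120:420,100:500],None,fx=2,fy=2))
```

```text
19.05 [0.58038517 0.24090994 0.22234445] [1.44453125 0.2020907  0.17876211]
wrist 92 lever deg 60.45366000207318 r 0.08960064000179689
wrist collar h 45.72523496535184 1137
scene 57 lever deg 59.51561506577951 r 0.08912236831682613
scene collar h 46.56193062948837 162
top collar h 48.5896901033485 230
```

View pics/end.png

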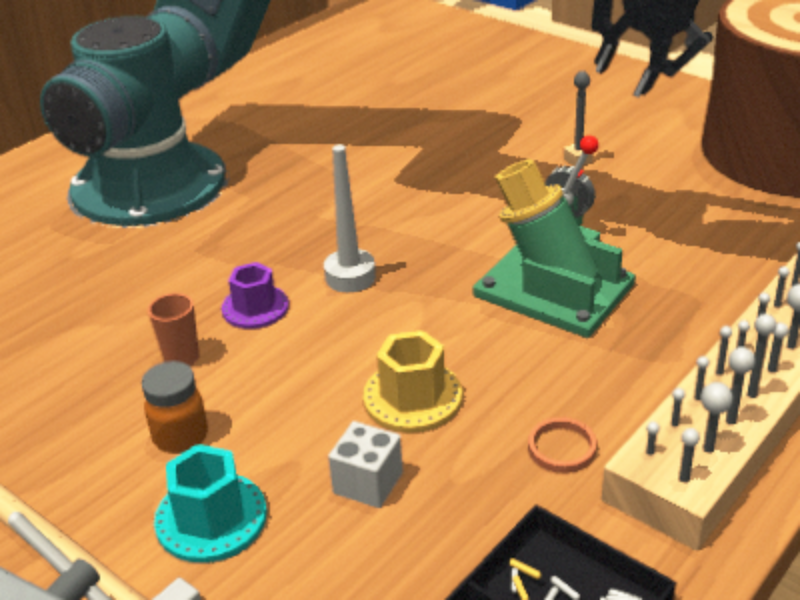

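The picture shows the plate seated at (530,190), the lever knob at (589,145) at about 60°, everything else undisturbed and the robot clear. Handing in.

```bash
python3 -c "
from station import job_done
print(job_done())"
```

```text
the job is handed in; nothing more can be done
None
```

The index plate sits fully home on the spindle shoulder, the brake lever is at the red 60° mark (measured 59.5–60.5°) and released, and the job was handed in at about 19 s of the 66 s allowed.

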